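Take down the ratchet work rest

TASK

Fold away the raised ratchet rest using only presses and pushes of the fingertips, never lifting the arm: press the red end of the pawl down until it flips free of the teeth, then push the padded crossbar down until the arm lies level on its rubber stop. Last, press the green end of the pawl down so that it drops back onto the teeth; leave the loose things around the rest where they are.

Things in the scene. Friction and masses are not known exactly. Their poses are not given: they have to be found in the camera images.
- frame: Blue steel frame of the ratchet rest, bolted to the bench: base plate 325 x 90 x 12 mm, two cheeks and a rubber stop. Origin on the bench top right under the arm's pivot. Its x axis points level along the arm (from the pivot towards the crossbar), y across it, z up. The plate reaches from x = -150 to +175 mm; the pawl stands at the -x end, the rubber stop at x = +145 mm.
- swing_pivot (a point): Pivot of the arm, 75 mm above the frame's origin. The arm is a steel bar that swings in the frame's x-z plane; its crossbar's centre runs on a circle of radius 200 mm about this point.
- crossbar (a point): Centre of the black padded crossbar at the arm's end: a round bar 26 mm in diameter and 96 mm long, lying along the frame's y axis, with orange end caps. Moves with the arm.
- restarm (a joint): Angle of the arm, rad: 0 = level, lying on its rubber stop (fully down, crossbar centre 75 mm above the bench); grows as the arm is raised, limit 1.05; starts about 0.65 to 0.88. The hinge is stiff: the arm stays where it is left, and once the pawl is free it takes about 3 N on the crossbar to push it down. With the pawl on the teeth the arm cannot go down (it gives at most one tooth, about 0.3 rad, and then holds hard).
- pawl (a joint): Angle of the rocker pawl, rad: 0 to about 0.12 = its nose lies on the toothed wheel (engaged), 0.36 = swung fully free. An over-centre spring throws it to whichever side of 0.18 it has been pressed, and it stays there; about 2 N on a pad is enough to press it over.
- red_pad (a point): Centre of the top face of the red pad, 34 mm (along the frame's x) by 32 mm, on the pawl's outer end, about 138 mm above the bench and 128 mm behind the pivot (-x) when engaged. Pressing it down lifts the pawl off the teeth; it goes down 19 mm and 7 mm further out (-x).
- green_pad (a point): Centre of the top face of the green pad, 30 mm (along the frame's x) by 28 mm, on the pawl's inner end near the teeth, 35 mm behind the pivot. It stands about 152 mm above the bench when the pawl is free and comes down 10 to 14 mm (to about 138 mm) when pressed back onto the teeth.
- screwdriver_mid (a point): Middle of a loose green-handled screwdriver, 207 mm long, lying on the bench beside the frame: bystander.
- electrical_tape_mid (a point): Middle of a loose roll of black tape, 53 mm across and 19 mm high, on the bench beside the frame: bystander.
- flux_bottle_mid (a point): Middle of a small loose white bottle with a red tip, 42 mm across and 100 mm high: bystander.
- wood_block_mid (a point): Middle of a loose pine block 45 x 120 x 44 mm: bystander.
- sanitizer_mid (a point): Middle of a loose pink pump bottle, 50 x 79 x 191 mm: bystander.
- solder_spool_mid (a point): Middle of a loose yellow-ended spool, 60 mm across and 45 mm high: bystander.

How it is judged:
By the outcome, as a careful person would: the job done as asked, in the order asked, and still so for the second after the job is handed in, with the robot touching nothing.
It also fails if it takes over 54 s, if anything falls off the work surface, if the arm or the gripper's body presses on something with over 40 N, if the wrist force passes 120 N, or if a joint passes its speed limit or range.

ROBOT

A 6-joint arm with a two-finger parallel gripper is mounted at the origin on the work surface; the furniture and walls round the work are solid. World frame = base frame: x ahead of the robot, y to its left, z up, the work surface at z = 0. Lengths are in m, angles in rad, forces in N, time in s.
With the tool pointing down it reaches from about 0.35 to 0.775 m from the base axis. Payload 7.3 kg.
Tool frame: the origin (TCP) lies at the very end of the fingers, on their centre line; the grasp point (between the pads) lies 19 mm behind it; z points along the fingers, y is the line along which they close (so a half turn about z gives the same grasp; the last joint's range is limited). The gripper opens to 92 mm and grips with 3 to 60 N. Pads are 19 mm wide; open, the fingers measure 130 mm over their backs; the gripper's body (75 mm by 190 mm) begins 47 mm behind the grasp point.
Start: joints at [-1.477, 0.342, 1.524, -0, 1.275, -0.146], TCP at [0.125, -0.51, 0.227] pointing down, gripper open.
Joint ranges: [-2.53, 2.53], [-0.77, 2.02], [0.04, 2.7], [-1, 4.14], [0.28, 2.66], [-3.11, 3.11]. Speed limits (rad/s): [2.57, 2.57, 3.14, 3.14, 3.14, 3.14].

INTERFACE

Orientations are given as [roll, pitch, yaw] about the fixed x, y, z axes, in that order (R = Rz(yaw) Ry(pitch) Rx(roll)).
In Python, from cell import robot, read_camera, get_calibration gives the robot as it stands. The module is installed in compiled form; this text tells all that it offers.
- The arm moves only by the tool send_rows, never from a script. Its argument "plan" is a list of rows, each a list of 2 entries, a list of its own where there are three numbers: the shift along the tool's x, y, z as a fraction of full scale, then the turn, a rotation vector about the tool's x, y, z as a fraction of full scale. A call has exactly 10 rows; each row shifts and turns the commanded pose from where the row before left it, along the tool's axes as they then stand; what a row does not reach is not made up. Full scale, the value 1, is 0.025 m for a shift and 90 degrees for a turn. A row lasts 1/8 s, in which the tool goes at most 62.5 mm and 10.7 degrees, less where a joint would pass 70% of its speed; a pose out of reach is approached as far as the arm can. A call with a number of a shift or a turn outside -1 to 1 is refused whole. A call with a gripper value outside its range is refused whole. "gripper" is the opening, from -1 (shut) to 1 (fully open), so that 0 is half open, set as the call begins (left out, the last holds). The fingers move at their own pace and stop on an object; "force" is the grip in N (left out, the last holds). Time passes only in rows, so rows that do not move let the fingers close, or fill a call up. It gives the time, the measured TCP pose, the force, the opening and the grip force at its end, in the units of the state.
- robot.observe(): the state, without advancing time (a new reading comes with each control period).
- read_camera(name): name is "scene" or "top" or "wrist"; returns (picture, depth): 480x640x3 uint8, blue, green, red; 480x640 float32, m along the optical axis (not along the pixel's ray), 0 where there is no reading.
- get_calibration(name): a dict with "intrinsics" (3x3 intrinsics, pixels), "dist_coeffs" ([k1, k2, p1, p2, k3] as OpenCV has them; the pictures are not rectified), "rvec" (rotation vector, rad) and "tvec" (3), from world to camera coordinates, as OpenCV has them. Camera axes: x right, y down, z forward; pixel columns grow to the right and rows downward; lengths in m; the calibration is good to about 2 mm. A picture is of the moment at which its call begins: read the wrist's pose just before it. get_calibration takes no time and is no camera call; for the wrist camera it gives the pose at the moment of the call.
- robot.hand_in(): hands the job in; it is judged then, once.
The state is a dict: "time": time; "qpos": joint angles; "qvel": joint speeds; "joint_efforts": joint torques, N m; "tool_pos": TCP position; "tool_rot": TCP orientation; "contact_force": force on the tool from outside, world axes, zero at the start; "torque": the same for the moment, N m; "opening": finger opening in m; "grip_force": force on a finger pad.
Only numpy, scipy, OpenCV 4.12 (cv2) and the standard library are available. Lean on these libraries where they do the work, as an engineer would, in place of code of your own. Each camera call takes 0.05 s, during which the arm holds its last target. There are 200 camera calls.

## Working session

There is one attempt and no reset: what is moved stays moved. The work goes in short steps, Python scripts to look and compute and a tool call to move; the robot and the scene stay as the last step left them, time stands still between calls to the robot, and variables do not carry over. Pictures are saved under pics/ and viewed, at most 10 in all, crops included, and the job is handed in when it is done.

Besides the shell and the picture viewer there is one more tool, called after "Request:" as name(argument=value, ...) on one line, values as JSON. send_rows: Moves the arm, as the interface text tells. Shift numbers are shares of 0.025 m and turn numbers shares of 90 degrees, none past 1 either way. Its arguments: {"type":"object","properties":{"plan":{"type":"array"},"gripper":{"type":"number"},"force":{"type":"number"}},"required":["plan"]}

```bash
mkdir -p pics
cat > h.py <<'E'
import numpy as np, cv2
from cell import robot, read_camera, get_calibration
def cloud(name):
    img,d=read_camera(name); c=get_calibration(name)
    K=np.array(c["intrinsics"]);D=np.array(c["dist_coeffs"]);R=cv2.Rodrigues(np.array(c["rvec"],float))[0];t=np.array(c["tvec"],float).ravel()
    v,u=np.mgrid[0:480,0:640]
    n=cv2.undistortPoints(np.stack([u,v],-1).reshape(-1,1,2).astype(np.float64),K,D).reshape(480,640,2)
    P=np.concatenate([n*d[...,None],d[...,None]],-1)
    W=(P-t)@R; W[d==0]=np.nan
    return img,d,W
E
python3 - <<'E'
from h import *
for n in("scene","top"):
    img,d,W=cloud(n); cv2.imwrite(f"pics/{n}0.png",img); np.savez(f"{n}0.npz",img=img,W=W)
print(robot.observe())
E
```

```text
{'time': 0.1, 'qpos': array([-1.47698994e+00,  3.42634105e-01,  1.52489926e+00, -1.37976541e-05,
        1.27537299e+00, -1.45976957e-01]), 'qvel': array([-0.00037671, -0.00031574, -0.00212054, -0.00015911, -0.00086155,
       -0.00101228]), 'joint_efforts': array([ 2.56680767e-03, -4.32004738e+01, -2.44695085e+01,  7.21257878e-02,
        5.25618391e-02, -4.94623760e-05]), 'tool_pos': array([ 0.12467996, -0.50962493,  0.22613204]), 'tool_rot': array([-3.14029101e+00, -1.78034728e-04,  2.39787257e-01]), 'contact_force': array([0.39346435, 0.32685427, 0.63516435]), 'torque': array([-0.05417384, -0.03656009,  0.00357241]), 'grip_force': 0.0, 'opening': 0.09180230782405054}
```

View pics/scene0.png

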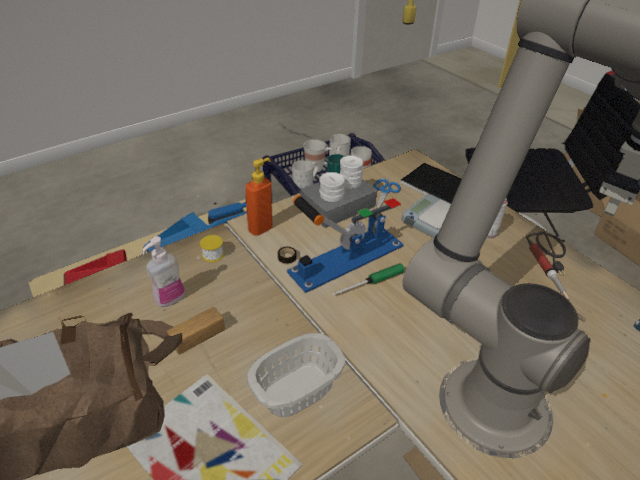

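View pics/top0.png

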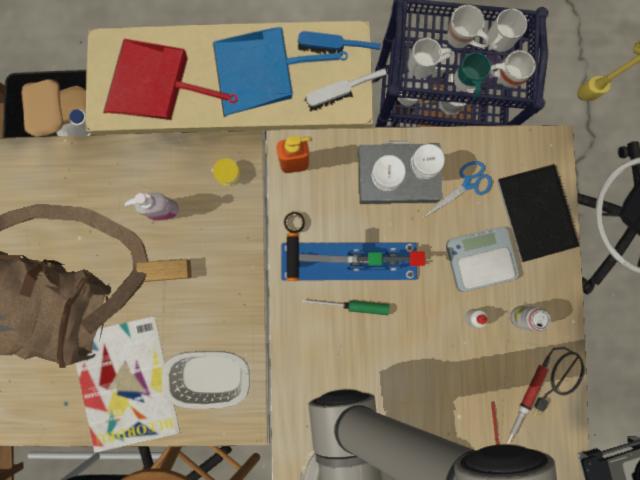

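The top view shows the crossbar at about (292,256), the green pad at (375,259) and the red pad at (417,259). The frame's x axis points left in the image. Next I measure these points.

Run:
```python
from h import *
z=np.load("top0.npz");img,W=z["img"],z["W"]
hsv=cv2.cvtColor(img,cv2.COLOR_BGR2HSV)
roi=np.zeros((480,640),bool);roi[225:290,275:435]=1
def rep(n,m):
    p=W[m&roi&np.isfinite(W[...,2])]; print(n,len(p),np.median(p,0).round(4),np.percentile(p,5,0).round(4),np.percentile(p,95,0).round(4)); return p
H,S,V=hsv[...,0],hsv[...,1],hsv[...,2]
r=rep("red",((H<5)|(H>175))&(S>150)&(V>120))
g=rep("green",(H>45)&(H<85)&(S>120)&(V>60))
b=rep("blue",(H>100)&(H<120)&(S>130)&(W[...,2]<0.03))
rect=cv2.minAreaRect(b[:,:2].astype(np.float32)*1000);print(rect, cv2.boxPoints(rect))
o=rep("orange",(H>7)&(H<18)&(S>190)&(V>150)&(W[...,2]>.1))
k=rep("black",(V<60)&(W[...,2]>.15))
for v,u in [(259,417),(259,375),(256,292),(235,292),(278,292)]:print(u,v,W[v,u].round(4))
for n,(v,u) in dict(flux=(318,478),tape=(222,293),scale=(275,485),tin1=(172,389),tin2=(160,428),san=(140,295),sd=(307,370)).items(): print(n,W[v,u].round(3))
```

```text
red 204 [ 0.5207 -0.1523  0.1352] [ 0.5074 -0.1674  0.1312] [ 0.5338 -0.1378  0.1393]
green 175 [ 0.5224 -0.0601  0.1408] [ 0.5095 -0.0732  0.1368] [ 0.5352 -0.0469  0.1449]
blue 2709 [0.5124 0.0029 0.0123] [ 0.4828 -0.1444  0.0078] [0.5621 0.1075 0.017 ]
((522.84130859375, -11.356521606445312), (320.4022216796875, 85.38933563232422), 89.48556518554688) [[ 478.71002 -171.16785]
 [ 564.0959  -171.93451]
 [ 566.9726   148.4548 ]
 [ 481.58673  149.22147]]
orange 36 [0.5674 0.116  0.2322] [0.4793 0.1095 0.2276] [0.5714 0.1228 0.235 ]
black 473 [0.5235 0.1143 0.2305] [0.4886 0.1036 0.2221] [0.5597 0.125  0.2347]
417 259 [ 0.5187 -0.1526  0.1337]
375 259 [ 0.52   -0.0601  0.1434]
292 256 [0.5252 0.1149 0.2337]
292 235 [0.5675 0.1143 0.2321]
292 278 [0.4814 0.1158 0.2288]
flux [ 0.385 -0.297  0.079]
tape [0.619 0.121 0.004]
scale [ 0.482 -0.331  0.032]
tin1 [ 0.715 -0.099  0.118]
tin2 [ 0.737 -0.185  0.134]
san [0.764 0.105 0.224]
sd [ 0.413 -0.058  0.024]
```

Pivot is at about (0.5225, -0.0245), with the frame's x axis along world +y. The given offsets agree: red at -0.152, green at -0.060, crossbar centre (0.524, 0.114, 0.220), which puts the arm at about 0.81 rad. I turn the tool square to the frame, shut the fingers and go above the red pad.

Request:
send_rows(plan=[[[0,0,0],[0,0,0.0765]],[[0,0,0],[0,0,0.0765]],[[0.9,-0.8,0],[0,0,0]],[[0.9,-0.8,0],[0,0,0]],[[0.9,-0.8,0],[0,0,0]],[[0.9,-0.8,0],[0,0,0]],[[0.9,-0.8,0],[0,0,0]],[[0.9,-0.8,0],[0,0,0]],[[0.9,-0.8,0],[0,0,0]],[[0.9,-0.8,0],[0,0,0]]], gripper=-1, force=20)

```text
time: 1.35
tool_pos: [0.3053, -0.3492, 0.2265]
tool_rot: [-3.141, 0.0, -0.001]
contact_force: [0.2, -0.1, 0.9]
opening: 0.0008
grip_force: 0.0
```

Run:
```python
import numpy as np
W=np.load("top0.npz")["W"].reshape(-1,3)
m=abs(W[:,0]-.522)<.045
for y in np.arange(-.18,.15,.012):
    for lo,hi in((.476,.508),(.508,.536),(.536,.566)):
        p=W[(abs(W[:,1]-y)<.006)&(W[:,0]>lo)&(W[:,0]<hi)]
        print(round(y,3) if lo==.476 else "", round(np.nanpercentile(p[:,2],97),3) if len(p) else None,end=" ")
    print()
```

```text
-0.18 0.005  None  0.005 
-0.168 0.135  0.138  0.018 
-0.156 0.137  0.14  0.132 
-0.144 0.138  0.139  0.134 
-0.132 0.126  0.138  0.017 
-0.12 0.017  0.135  0.117 
-0.108 0.121  0.137  0.121 
-0.096 0.121  0.135  0.119 
-0.084 0.053  0.139  0.052 
-0.072 0.052  0.144  0.017 
-0.06 0.051  0.145  0.018 
-0.048 0.052  0.146  0.051 
-0.036 0.09  0.141  0.09 
-0.024 0.091  0.141  0.091 
-0.012 0.091  0.121  0.091 
0.0 0.049  0.112  0.075 
0.012 0.017  0.127  0.017 
0.024 0.018  0.139  0.017 
0.036 0.017  0.152  0.017 
0.048 0.016  0.162  0.018 
0.06 0.017  0.176  0.017 
0.072 0.018  0.189  0.017 
0.084 0.016  0.201  0.017 
0.096 0.017  0.215  0.017 
0.108 0.233  0.236  0.234 
0.12 0.236  0.235  0.235 
0.132 0.229  0.228  0.228 
0.144 0.018  0.017  0.017
```

Request:
send_rows(plan=[[[0.86,-0.77,0],[0,0,0]],[[0.86,-0.77,0],[0,0,0]],[[0.86,-0.77,0],[0,0,0]],[[0.86,-0.77,0],[0,0,0]],[[0.86,-0.77,0.2],[0,0,0]],[[0.86,-0.77,0.2],[0,0,0]],[[0.86,-0.77,0.4],[0,0,0]],[[0.86,-0.77,0.5],[0,0,0]],[[0.86,-0.77,0.5],[0,0,0]],[[0.86,-0.77,0.5],[0,0,0]]])

```text
time: 2.6
tool_pos: [0.5203, -0.1569, 0.1684]
tool_rot: [-3.141, 0.001, -0.001]
contact_force: [-0.2, -0.0, 0.7]
opening: 0.0006
grip_force: 0.0
```

Request:
send_rows(plan=[[[0,0,0.5],[0,0,0]],[[0,0,0.4],[0,0,0]],[[0,0,0.2],[0,0,0]],[[0,0,0.12],[0,0,0]],[[0,0,0.12],[0,0,0]],[[0,0,0.12],[0,0,0]],[[0,0,0.12],[0,0,0]],[[0,0,0.12],[0,0,0]],[[0,0,0.08],[0,0,0]],[[0,0,0.0],[0,0,0]]])

```text
time: 3.85
tool_pos: [0.5197, -0.1575, 0.1244]
tool_rot: [-3.141, 0.001, -0.0]
contact_force: [0.2, 0.6, 0.4]
opening: 0.0004
grip_force: 0.0
```

Request:
send_rows(plan=[[[0,0,-1],[0,0,0]],[[0,0,-1],[0,0,0]],[[0,0,-1],[0,0,0]],[[0,0,-1],[0,0,0]],[[0,0,-1],[0,0,0]],[[0,0,-0.6],[0,0,0]],[[0,-1,0],[0,0,0]],[[0,-1,0],[0,0,0]],[[0,-1,0],[0,0,0]],[[0,-1,0],[0,0,0]]])

```text
time: 5.1
tool_pos: [0.5197, -0.0568, 0.2643]
tool_rot: [-3.141, 0.001, -0.001]
contact_force: [0.4, 0.7, 0.0]
opening: 0.0004
grip_force: 0.0
```

```bash
cat >> h.py <<'E'
def look(name,tag):
    img,d,W=cloud(name); hsv=cv2.cvtColor(img,cv2.COLOR_BGR2HSV);H,S,V=[hsv[...,i] for i in range(3)]
    box=(abs(W[...,0]-.522)<.06)&(W[...,1]>-.2)&(W[...,1]<.21)&(W[...,2]>.04)&(W[...,2]<.26)
    for n,m in(("red",((H<5)|(H>175))&(S>150)&(V>90)),("green",(H>45)&(H<85)&(S>120)&(V>50)),("orange",(H>7)&(H<18)&(S>180)&(V>120))):
        p=W[m&box]
        print(name,n,len(p),np.median(p,0).round(4) if len(p) else "", np.percentile(p[:,2],[5,95]).round(4) if len(p) else "")
    cv2.imwrite(f"pics/{name}{tag}.png",cv2.resize(img[140:320,240:480],None,fx=3,fy=3) if name=="scene" else img)
E
python3 -c "
from h import *
look('scene',1);look('top',1)"
```

```text
scene red 59 [ 0.5174 -0.1536  0.1213] [0.1152 0.1258]
scene green 57 [ 0.5186 -0.0694  0.1531] [0.1477 0.1588]
scene orange 81 [0.4782 0.1176 0.2265] [0.2141 0.2326]
top red 0  
top green 0  
top orange 48 [0.5676 0.1142 0.2303] [0.2243 0.2339]
```

View pics/scene1.png

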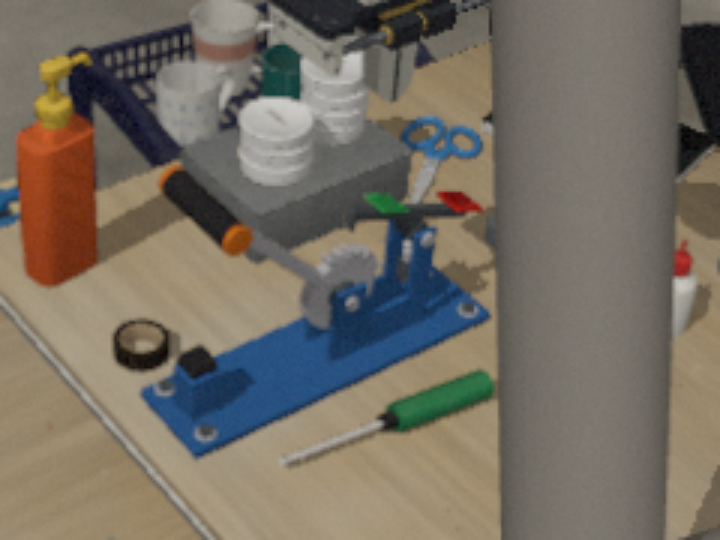

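The crop shows the pawl free: green end up near (385,203), red end down near (460,203). The arm has not moved, and the crossbar is near (205,208). I go over the crossbar next.

Request:
send_rows(plan=[[[0.1,-1,0],[0,0,0]],[[0.1,-1,0],[0,0,0]],[[0,-1,0],[0,0,0]],[[0,-1,0],[0,0,0]],[[0,-1,0],[0,0,0]],[[0,-1,0],[0,0,0]],[[0,-1,0],[0,0,0]],[[0,0,0.4],[0,0,0]],[[0,0,0.4],[0,0,0]],[[0,0,0],[0,0,0]]])

```text
time: 6.45
tool_pos: [0.5245, 0.1162, 0.2433]
tool_rot: [3.141, 0.003, -0.002]
contact_force: [-0.9, -0.6, -0.0]
opening: 0.0003
grip_force: 0.0
```

```bash
python3 -c "
import numpy as np
for t in np.linspace(.81,0,21): print(round(t,3),round(-.0245+.2*np.cos(t)+.003,4),round(.088+.2*np.sin(t),4))"
```

```text
0.81 0.1164 0.2329
0.77 0.1222 0.2272
0.729 0.1277 0.2212
0.689 0.1329 0.2151
0.648 0.138 0.2087
0.608 0.1427 0.2022
0.567 0.1472 0.1954
0.526 0.1514 0.1885
0.486 0.1553 0.1814
0.446 0.159 0.1742
0.405 0.1623 0.1668
0.365 0.1654 0.1593
0.324 0.1681 0.1517
0.284 0.1705 0.1439
0.243 0.1726 0.1361
0.202 0.1744 0.1282
0.162 0.1759 0.1203
0.122 0.177 0.1122
0.081 0.1778 0.1042
0.04 0.1783 0.0961
0.0 0.1785 0.088
```

Request:
send_rows(plan=[[[0,0,0.41],[0,0,0]],[[0,-0.23,0.23],[0,0,0]],[[0,-0.22,0.24],[0,0,0]],[[0,-0.21,0.245],[0,0,0]],[[0,-0.2,0.255],[0,0,0]],[[0,-0.19,0.26],[0,0,0]],[[0,-0.18,0.27],[0,0,0]],[[0,-0.17,0.275],[0,0,0]],[[0,-0.155,0.285],[0,0,0]],[[0,-0.15,0.29],[0,0,0]]])

```text
time: 7.7
tool_pos: [0.5259, 0.1624, 0.1764]
tool_rot: [-3.138, -0.003, -0.0]
contact_force: [1.1, 7.6, 7.3]
opening: 0.0005
grip_force: 4.9
```

Request:
send_rows(plan=[[[0,-0.12,0.295],[0,0,0]],[[0,-0.12,0.3],[0,0,0]],[[0,-0.11,0.305],[0,0,0]],[[0,-0.09,0.31],[0,0,0]],[[0,-0.08,0.31],[0,0,0]],[[0,-0.07,0.315],[0,0,0]],[[0,-0.06,0.315],[0,0,0]],[[0,-0.04,0.32],[0,0,0]],[[0,-0.03,0.32],[0,0,0]],[[0,-0.02,0.32],[0,0,0]]])

```text
time: 8.95
tool_pos: [0.5249, 0.1786, 0.0973]
tool_rot: [3.142, 0.0, -0.0]
contact_force: [-0.2, 2.4, 3.4]
opening: 0.0004
grip_force: 1.7
```

Nearly level. I press on gently to the stop.

Request:
send_rows(plan=[[[0,0,0.12],[0,0,0]],[[0,0,0.12],[0,0,0]],[[0,0,0.08],[0,0,0]],[[0,0,0.06],[0,0,0]],[[0,0,0.06],[0,0,0]],[[0,0,0.04],[0,0,0]],[[0,0,0.0],[0,0,0]],[[0,0,0],[0,0,0]],[[0,0,0],[0,0,0]],[[0,0,0],[0,0,0]]])

```text
time: 10.2
tool_pos: [0.525, 0.1784, 0.0877]
tool_rot: [3.141, -0.001, -0.0]
contact_force: [-5.6, 0.8, 15.3]
opening: 0.0005
grip_force: 7.9
```

The tool is at 0.0877 m with 15 N, so the arm is on its stop. I retract straight up, then move over the green pad.

Request:
send_rows(plan=[[[0,0,-0.5],[0,0,0]],[[0,0,-1],[0,0,0]],[[0,0,-1],[0,0,0]],[[0,0,-1],[0,0,0]],[[0,0,-1],[0,0,0]],[[0,0.7,-0.2],[0,0,0]],[[0,1,0],[0,0,0]],[[0,1,0],[0,0,0]],[[0,1,0],[0,0,0]],[[0,1,0],[0,0,0]]])

```text
time: 11.45
tool_pos: [0.5243, 0.0588, 0.2023]
tool_rot: [3.141, 0.002, -0.001]
contact_force: [0.3, -0.4, 0.1]
opening: 0.0005
grip_force: 0.0
```

```bash
python3 -c "
from h import *
look('scene',2);look('top',2)"
```

```text
scene red 57 [ 0.5194 -0.1554  0.1212] [0.1151 0.1255]
scene green 52 [ 0.5188 -0.0703  0.1531] [0.1482 0.1585]
scene orange 68 [0.4795 0.1781 0.0828] [0.0708 0.0882]
top red 182 [ 0.5194 -0.1567  0.1191] [0.1129 0.1268]
top green 165 [ 0.5216 -0.0699  0.1523] [0.1445 0.1597]
top orange 30 [0.4822 0.1776 0.0864] [0.0816 0.0928]
```

View pics/scene2.png

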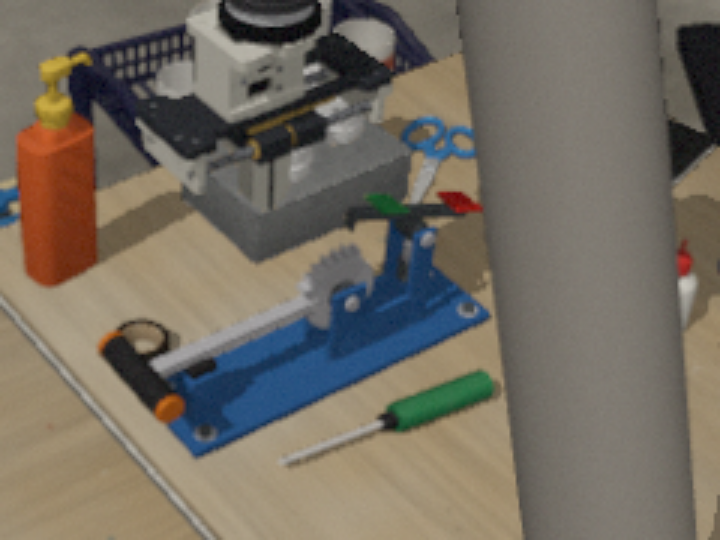

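The crop shows the arm level on the stop, with the crossbar near (140,375). The pawl is still free and the green pad is raised at (385,203). I go over the green pad and press.

Request:
send_rows(plan=[[[-0.1,1,0],[0,0,0]],[[0,1,0],[0,0,0]],[[0,1,0],[0,0,0]],[[0,1,0],[0,0,0]],[[0,0.9,0],[0,0,0]],[[0,0,0.4],[0,0,0]],[[0,0,0.4],[0,0,0]],[[0,0,0.4],[0,0,0]],[[0,0,0.2],[0,0,0]],[[0,0,0],[0,0,0]]])

```text
time: 12.8
tool_pos: [0.5223, -0.0612, 0.168]
tool_rot: [-3.141, 0.001, 0.0]
contact_force: [0.4, -0.1, 0.4]
opening: 0.0003
grip_force: 0.0
```

Request:
send_rows(plan=[[[0,0,0.12],[0,0,0]],[[0,0,0.12],[0,0,0]],[[0,0,0.12],[0,0,0]],[[0,0,0.12],[0,0,0]],[[0,0,0.12],[0,0,0]],[[0,0,0.12],[0,0,0]],[[0,0,0.08],[0,0,0]],[[0,0,0],[0,0,0]],[[0,0,0],[0,0,0]],[[0,0,0],[0,0,0]]])

```text
time: 14.05
tool_pos: [0.5224, -0.0616, 0.1485]
tool_rot: [3.141, 0.0, -0.001]
contact_force: [-0.4, -0.3, -0.8]
opening: 0.0003
grip_force: 0.0
```

Request:
send_rows(plan=[[[0,0,0.08],[0,0,0]],[[0,0,0.08],[0,0,0]],[[0,0,0.04],[0,0,0]],[[0,0,0.04],[0,0,0]],[[0,0,0],[0,0,0]],[[0,0,0],[0,0,0]],[[0,0,0],[0,0,0]],[[0,0,0],[0,0,0]],[[0,0,0],[0,0,0]],[[0,0,0],[0,0,0]]])

```text
time: 15.3
tool_pos: [0.5225, -0.0616, 0.1425]
tool_rot: [3.142, -0.0, -0.001]
contact_force: [0.5, 0.2, 0.5]
opening: 0.0008
grip_force: 0.0
```

Request:
send_rows(plan=[[[0,0,-0.5],[0,0,0]],[[0,0,-1],[0,0,0]],[[0,0,-1],[0,0,0]],[[0,0,-1],[0,0,0]],[[0,-1,-1],[0,0,0]],[[0,-1,0],[0,0,0]],[[0,-1,0],[0,0,0]],[[0,-1,0],[0,0,0]],[[0,-1,0],[0,0,0]],[[0,0,0],[0,0,0]]])

```text
time: 16.55
tool_pos: [0.5225, 0.0647, 0.2558]
tool_rot: [-3.142, -0.001, 0.002]
contact_force: [0.6, 0.0, 0.3]
opening: 0.0007
grip_force: 0.0
```

```bash
python3 -c "
from h import *
look('scene',3);look('top',3)"
```

```text
scene red 83 [ 0.5179 -0.151   0.1354] [0.1326 0.1383]
scene green 72 [ 0.5196 -0.0601  0.141 ] [0.1373 0.1441]
scene orange 66 [0.4796 0.1787 0.0827] [0.0697 0.0889]
top red 201 [ 0.5206 -0.1521  0.1346] [0.1304 0.14  ]
top green 139 [ 0.5222 -0.0625  0.1406] [0.1368 0.1437]
top orange 15 [0.4802 0.1783 0.0878] [0.0845 0.0901]
```

View pics/scene3.png

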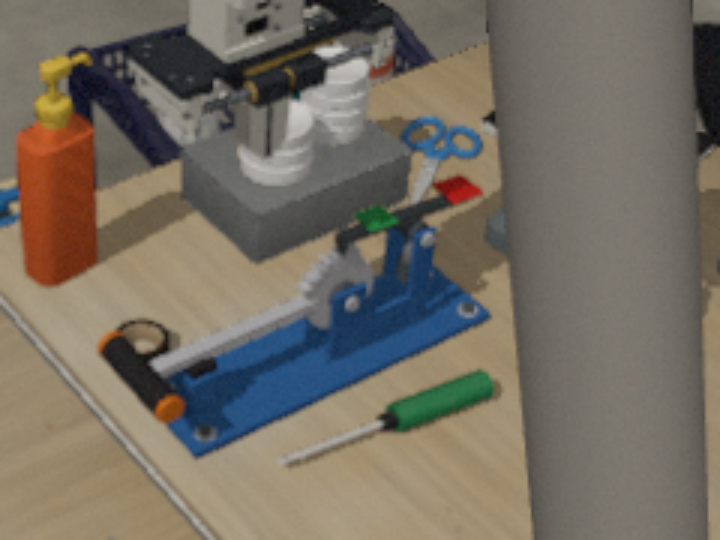

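The pawl's nose is back on the teeth, with green down near (375,218) and red up near (460,188). The arm is still level, and the loose things in view (tape, screwdriver) are where they were.

```bash
python3 -c "
from cell import robot
print(robot.hand_in())"
```

```text
the job is handed in; nothing more can be done
None
```

I folded the rest away and handed the job in at about 17 s: the arm lies level on its rubber stop, the pawl is back on the teeth, and I moved none of the loose things.

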